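Weigh a handlebar stem on the shop balance

TASK

Weigh the silver handlebar stem: first take the brass check weight off the balance and stand it upright, wholly on its green pad. Then pluck the silver stem from the foam tray and lay it the same way up on the pan, centred on the blue cross and lengthwise along the pan, and let go. Set things down gently: do not drop them or push the sprung pan down to its stop; leave the other stems in their pockets and everything else where it is.

Things in the scene. Friction and masses are not known exactly. Their poses are not given: they have to be found in the camera images.
- tray: Yellow foam pocket tray, fixed, 165 (x) x 275 (y) x 16 mm, with three oblong pockets side by side at y = -90, 0, +90 mm, each 139 (x) x 56 (y) mm and 10 mm deep (pocket floor 6 mm above the table). A stem lies in each. Origin: centre of its underside.
- silver_stem: Silver handlebar stem, loose, 0.2-0.3 kg, 129 x 46 x 40 mm. Upright steerer clamp (38 mm dia, 40 high) at x = -45 mm; crosswise bar clamp (40 mm dia, 46 long in y) at x = +45; between them a straight bar 30 mm wide, z 5 to 35 mm, free from x = -26 to +25. Origin: underside, midway between clamps (balance point within 4 mm). x along it, z up. Starts in any pocket, 30 mm of it above the tray.
- black_stem: A black stem of the same shape, in another pocket of the tray; stays there. Origin and axes as the silver one.
- red_stem: A red stem of the same shape, in another pocket of the tray; stays there. Origin and axes as the silver one.
- balance: White bench balance, fixed; housing 165 (x) x 200 (y) x 42 mm with a display at its -x edge; tray and balance may stand on either side. Origin: on the table under the pan's centre; the pan is longer along y. z up.
- pan_center (a point): Centre of the top face of the balance's flat rimless steel pan, where its blue cross lines meet; pan 110 (x) x 180 (y) x 6 mm, axes as the balance's. 66 mm above the table when empty.
- pan (a joint): How far the sprung pan is pressed down, in m: 0 empty, stop at 0.015; 500 N/m, with about 0.03 N of preload and light damping. The check weight presses it about 0.010, the silver stem 0.004 to 0.006.
- check_weight: Brass 0.5 kg check weight, loose, starts upright on the pan: cylinder 38 mm dia and 44 mm high, with a neck and a 24 mm dia knob on top, 66 mm high in all. Origin: centre of its underside, z up.
- rest_pad: Flat green round pad, fixed, 80 mm dia, 6 mm thick, between tray and balance: the check weight's resting place. Origin: centre of its underside.
- mug: Terracotta-coloured mug, 84 mm dia, 95 mm high, bystander. Origin: centre of its underside.
- oil_bottle: White oil bottle with a red cap and yellow label, 52 mm dia, 130 mm high, bystander. Origin: centre of its underside.
- spanner: Steel spanner 180 mm long lying crosswise in front of the robot, bystander. x runs along it.
- cassette: Stepped steel sprocket cassette lying flat, 96 mm dia, 22 mm high, bystander. Origin: centre of its underside.
- tube_box: Closed cardboard box 80 x 110 x 45 mm, bystander. Origin: centre of its underside.
Not all that is in view belongs to the job. Of the things shaped like the rest_pad, the green one is meant.

How it is judged:
On the way, in this order (a step that is already met when the one before it is completed fails the run):
1. the check weight stands released on its green pad (horizontal distance between check_weight and rest_pad below 0.022 m and angle between check_weight's own z axis and vertical below 0.1 rad and z of check_weight in the frame of rest_pad between 0.003 and 0.01 m and contact force between the fingers and check_weight below 0.05 N and linear speed of check_weight below 0.03 m/s), for 0.2 s.
2. the silver stem is lifted out of its pocket (z of silver_stem in the frame of tray above 0.03 m), for 0.1 s.
At the end, for the whole second after the job is handed in: Weight upright (0.1 rad) on the green pad, centres within 22 mm; silver stem right way up (0.1 rad), still, on the pan, its origin within 15 mm of the pan's centre, its length within 0.26 rad of the pan's long axis (either way round), the pan at rest at 2 to 9 mm; both released (all of step 1 and horizontal distance between silver_stem and pan_center below 0.015 m and angle between the x axis of silver_stem and the y axis of balance, either way round below 0.26 rad and angle between silver_stem's own z axis and vertical below 0.1 rad and z of silver_stem in the frame of pan_center between -0.003 and 0.004 m and value of joint pan between 0.002 and 0.009 m and velocity of joint pan below 0.01 m/s and linear speed of silver_stem below 0.02 m/s and contact force between the fingers and silver_stem below 0.05 N and contact force between the arm and balance below 0.05 N); the robot touches nothing.
It fails at once if the pan is pushed down to its stop (beyond 13.5 mm) (value of joint pan above 0.0135 m).
It fails at once if the check weight or the silver stem is dropped (over 0.45 m/s out of the fingers) ((linear speed of check_weight above 0.45 m/s and contact force between the fingers and check_weight below 0.05 N) or (linear speed of silver_stem above 0.45 m/s and contact force between the fingers and silver_stem below 0.05 N)).
It fails at once if another stem is moved by more than 20 mm (distance of any of black_stem, red_stem from where it was at the start of the episode above 0.02 m).
It fails at once if a bystander is moved by more than 30 mm (distance of any of mug, oil_bottle, spanner, cassette, tube_box from where it was at the start of the episode above 0.03 m).
It also fails if it takes over 61 s, if anything falls off the work surface, if the arm or the gripper's body presses on something with over 40 N, if the wrist force passes 120 N, or if a joint passes its speed limit or range.

ROBOT

A 6-joint arm with a two-finger parallel gripper is mounted at the origin on the work surface. World frame = base frame: x ahead of the robot, y to its left, z up, the work surface at z = 0. Lengths are in m, angles in rad, forces in N, time in s.
With the tool pointing down it reaches from about 0.35 to 0.925 m from the base axis. Payload 6.4 kg.
Tool frame: the origin (TCP) lies at the very end of the fingers, on their centre line; the grasp point (between the pads) lies bot.grasp_offset behind it (bot.grasp_offset is the distance from the TCP to the grasp point, in m); x points along the fingers, z is the direction in which the jaws open and shut, and the axes are right-handed (so a half turn about x gives the same grasp; the last joint's range is limited). The gripper opens to 85 mm and grips with 20 to 120 N. Pads are 22 mm wide; open, the fingers measure 114 mm over their backs; the gripper's body (76 mm by 85 mm) begins 54 mm behind the grasp point. The pads swing forward as they close: fully open they stand 13 mm farther back than shut.
Start: joints at [-1.496, 0.245, 1.558, -0, 1.339, -0.174], TCP at [0.16, -0.63, 0.231] pointing down, gripper open.
Joint ranges: [-3.13, 3.13], [-1.02, 2.26], [0.13, 2.54], [-0.95, 4.09], [0.21, 2.88], [-2.74, 2.74]. Speed limits (rad/s): [2.57, 2.57, 3.14, 3.14, 3.14, 3.14].

INTERFACE

Orientations are given as a rotation vector (axis times angle).
In Python, from cell import bot gives the robot as it stands. The module is installed in compiled form; this text tells all that it offers.
- The arm moves only by the tool carry_out, never from a script. Its argument "targets" is a list of rows, each a list of 7 numbers: the turn, a rotation vector about the tool's x, y, z in degrees, then the shift along the tool's x, y, z in m, then the opening, from 0 (shut) to 1 (fully open). A call has 1 to 10 rows; each row shifts and turns the commanded pose from where the row before left it, along the tool's axes as they then stand; what a row does not reach is not made up. A row lasts 1/10 s, in which the tool goes at most 50 mm and 8.59 degrees, less where a joint would pass 70% of its speed; a pose out of reach is approached as far as the arm can. A call with a gripper value outside its range is refused whole. The fingers move at their own pace and stop on an object; "newtons" is the grip in N (left out, the last holds). Time passes only in rows, so rows that do not move let the fingers close. It gives the time, the measured TCP pose, the force and the opening at its end, in the units of the state.
- bot.read_state(): the state, without advancing time (a new reading comes with each control period).
- bot.grab_frame(name): name is "side" or "top" or "wrist"; returns (picture, depth): 400x640x3 uint8, blue, green, red; 400x640 float32, m along the optical axis (not along the pixel's ray), 0 where there is no reading.
- bot.camera_model(name): a dict with "vertical_fov" (degrees; the focal length in pixels is half the picture's height over the tangent of half this angle, whatever the lens; pixels are square), "cx", "cy" (the principal point, pixels), "R" (3x3) and "t" (3): a world point X has camera coordinates R X + t. Camera axes: x right, y down, z forward; pixel columns grow to the right and rows downward; lengths in m; the calibration is good to about 2 mm. A picture is of the moment at which its call begins: read the wrist's pose just before it. camera_model takes no time and is no camera call; for the wrist camera it gives the pose at the moment of the call.
- bot.hand_in(): hands the job in, once; it reports no verdict.
Trained networks look in the newest picture that a camera, given by its name, has taken for a name from the list of things; names that differ only in an ending like _2 or _b are one class to them, and where a whole thing is asked for, a point or a joint stands for the part that bears it (a point fixed in the world has none). Each returns a list of dicts, best first, with "confidence" (0 to 1); they miss things now and then, are a little off and sometimes report something else, mostly with a low value. They report only what shows in the picture. A call takes as long as a camera call. They do not tell look-alikes from the thing itself.
- bot.recognise(camera, query): "xy" ([column, row] in pixels, amid what is visible of it).
- bot.trace(camera, query): "mask" (400x640 bool, what is visible of it) and "xy" ([column, row] in pixels, amid what is visible of it).
The state is a dict: "time": time; "q": joint angles; "qvel": joint speeds; "effort": joint torques, N m; "tool_pos": TCP position; "orientation": TCP orientation; "contact_force": force on the tool from outside, world axes, zero at the start; "moment": the same for the moment, N m; "opening": finger opening in m.
Only numpy, scipy, OpenCV 4.12 (cv2) and the standard library are available. Lean on these libraries where they do the work, as an engineer would, in place of code of your own. Each camera call takes 0.05 s, during which the arm holds its last target. There are 200 camera calls.

## Working session

There is one attempt and no reset: what is moved stays moved. The work goes in short steps, Python scripts to look and compute and a tool call to move; the robot and the scene stay as the last step left them, time stands still between calls to the robot, and variables do not carry over. Pictures are saved under pics/ and viewed, about 8 in all and at most 12, crops included, and the job is handed in when it is done.

Besides the shell and the picture viewer there is one more tool, called after ">>>" by a JSON object that holds its "op" and its "data". carry_out: Moves the arm, as the interface text tells. Its arguments: {"type":"object","properties":{"targets":{"type":"array","items":{"type":"array","items":{"type":"number"}}},"newtons":{"type":"number"}},"required":["targets"]}

```bash
mkdir -p pics; cat > h.py <<'E'
import numpy as np, cv2
from cell import bot
from scipy.spatial.transform import Rotation as Ro
def cloud(cam,depth,mask=None):
    m=bot.camera_model(cam); f=200/np.tan(np.radians(m["vertical_fov"]/2))
    ok=depth>0
    if mask is not None: ok&=mask
    v,u=np.nonzero(ok); z=depth[v,u]
    P=np.c_[(u-m["cx"])*z/f,(v-m["cy"])*z/f,z]
    return (P-np.array(m["t"]))@np.array(m["R"]), np.c_[u,v]
E
cat > a.py <<'E'
from h import *
s=bot.read_state(); print(s, bot.grasp_offset)
for c in ("top","side"):
    p,d=bot.grab_frame(c); cv2.imwrite(f"pics/{c}0.png",p)
    np.save(f"{c}_d.npy",d)
    m=bot.camera_model(c); print(c,m)
    for n in ["silver_stem","check_weight","rest_pad","pan_center","balance","tray","black_stem","red_stem","mug","oil_bottle","spanner","cassette","tube_box"]:
        if c=="side" and n not in("silver_stem","check_weight","rest_pad","pan_center"): continue
        for r in bot.trace(c,n)[:2]:
            P,_=cloud(c,d,r["mask"])
            if len(P)<5: continue
            q=P[:,:2].astype(np.float32); zt=np.percentile(P[:,2],97)
            print(c,n,round(r["confidence"],2),np.round(r["xy"]),"med",P.mean(0).round(3),"ztop",zt.round(3),"rect",[np.round(x,3) for x in cv2.minAreaRect(q)])
E
python3 a.py
```

```text
{'time': 0.0, 'q': array([-1.49610798e+00,  2.45838783e-01,  1.55901878e+00, -1.92282537e-05,
        1.33865011e+00, -1.74080439e-01]), 'qvel': array([ 4.77748841e-04,  4.02216334e-05, -1.14409583e-03,  6.09265900e-05,
       -1.50558804e-05, -3.64572574e-04]), 'effort': array([ 1.93837121e-03, -4.29503059e+01, -3.26127326e+01, -3.02555677e-06,
        5.27728815e-03, -3.05279386e-06]), 'tool_pos': array([ 0.16000883, -0.62943149,  0.23016193]), 'orientation': array([ 1.02537561,  1.31800045, -1.02302802]), 'contact_force': array([0.06732142, 0.27064444, 0.35912207]), 'moment': array([-0.02206118, -0.01243916,  0.03083532]), 'opening': 0.08543619773791067} 0.0187
top {'vertical_fov': 50.375059030881175, 'cx': 320.20212951414305, 'cy': 194.40968720684833, 'R': array([[-0.02225769, -0.9997452 , -0.00375976],
       [-0.99459929,  0.02252415, -0.10131592],
       [ 0.10137479,  0.00148439, -0.9948472 ]]), 't': array([-0.00221647,  0.54197088,  0.98123494])}
top silver_stem 0.56 [208. 190.] med [0.557 0.252 0.04 ] ztop 0.049 rect [array([0.555, 0.257]), array([0.05 , 0.131]), np.float64
[... 3528 characters left out ...]
ght 0.86 [361. 134.] med [ 0.582 -0.231  0.09 ] ztop 0.121 rect [array([ 0.586, -0.237]), array([0.038, 0.037]), np.float64(42.271)]
side rest_pad 0.75 [311. 204.] med [ 0.557 -0.011  0.005] ztop 0.008 rect [array([ 0.558, -0.013]), array([0.078, 0.08 ]), np.float64(35.761)]
side rest_pad 0.67 [327. 295.] med [0.354 0.154 0.006] ztop 0.008 rect [array([0.355, 0.152]), array([0.077, 0.08 ]), np.float64(40.355)]
side pan_center 0.72 [371. 144.] med [ 0.562 -0.243  0.055] ztop 0.059 rect [array([ 0.584, -0.287]), array([0.111, 0.256]), np.float64(16.224)]
side pan_center 0.59 [372. 244.] med [ 0.365 -0.01   0.007] ztop 0.01 rect [array([0.357, 0.005]), array([0.095, 0.216]), np.float64(25.666)]
```

View pics/top0.png

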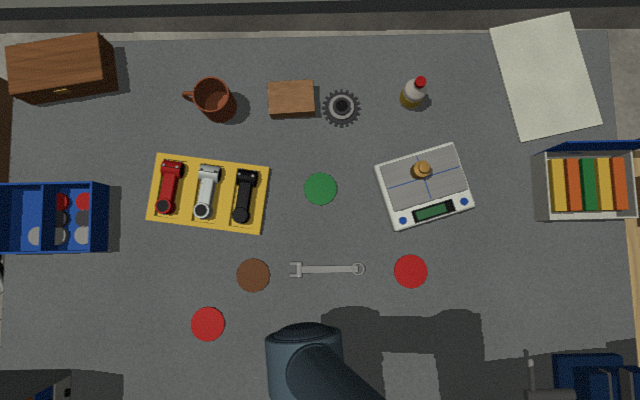

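```bash
python3 - <<'E'
from h import *
s=bot.read_state(); print(Ro.from_rotvec(s["orientation"]).as_matrix().round(3))
E
```

```text
[[-0.     0.969  0.246]
 [-0.     0.246 -0.969]
 [-1.    -0.     0.   ]]
```

The top view shows the green pad at px (320,188), the silver stem in the middle pocket at (207,190) with its bar clamp on the far side, and the balance turned about +16° with the brass weight at (421,171). I'll move above the weight first.

>>> {"op": "carry_out", "data": {"targets": [[0,0,0,-0.004,0.036,-0.0195,1],[0,0,0,-0.004,0.036,-0.0195,1],[0,0,0,-0.004,0.036,-0.0195,1],[0,0,0,-0.004,0.036,-0.0195,1],[0,0,0,-0.004,0.036,-0.0195,1],[0,0,0,-0.004,0.036,-0.0195,1],[0,0,0,-0.004,0.036,-0.0195,1],[0,0,0,-0.004,0.036,-0.0195,1],[0,0,0,-0.004,0.036,-0.0195,1],[0,0,0,-0.004,0.036,-0.0195,1]]}}

```text
time: 1.95
tool_pos: [0.462, -0.3511, 0.2717]
orientation: [1.024, 1.316, -1.024]
contact_force: [-0.1, 0.2, 0.6]
opening: 0.0856
```

>>> {"op": "carry_out", "data": {"targets": [[-8.5,0,0,0,0,0,1],[-8.5,0,0,0,0,0,1],[-8.5,0,0,0,0,0,1],[-8.5,0,0,0,0,0,1],[-8.5,0,0,0,0,0,1],[-8.5,0,0,0,0,0,1],[-8.5,0,0,0,0,0,1],[-8.5,0,0,0,0,0,1],[-8.5,0,0,0,0,0,1],[-8.5,0,0,0,0,0,1]]}}

```text
time: 2.95
tool_pos: [0.4609, -0.3523, 0.2714]
orientation: [-0.132, 1.567, 0.132]
contact_force: [-0.3, 0.2, 0.3]
opening: 0.0853
```

```bash
cat > b.py <<'E'
import sys
from h import *
# usage: b.py picname target_x target_y yaw(tool z)  names...
def report(tx,ty,tz,yaw):
    s=bot.read_state(); M=Ro.from_rotvec(s["orientation"]).as_matrix()
    cur=np.degrees(np.arctan2(M[1,2],M[0,2])); d=M.T@(np.array([tx,ty,tz])-s["tool_pos"])
    print("t",round(s["time"],2),"pos",s["tool_pos"].round(4),"yaw",cur.round(2),"tilt",M[:,0].round(4),"q6",s["q"][[0,5]].round(2),"shift",d.round(4),"turn x",-((yaw-cur+180)%360-180).round(2), "F",s["contact_force"].round(2),"open",s["opening"].round(4))
if __name__=="__main__":
    pic,names=sys.argv[1],sys.argv[6:]
    if pic!="-":
        p,d=bot.grab_frame("wrist"); cv2.imwrite(f"pics/{pic}.png",p); np.save(f"{pic}_d.npy",d)
        for n in names:
            for r in bot.trace("wrist",n)[:2]:
                P,_=cloud("wrist",d,r["mask"]); 
                if len(P)<5: continue
                zt=np.percentile(P[:,2],95); T=P[P[:,2]>zt-0.006]
                print(n,round(r["confidence"],2),np.round(r["xy"]),"mean",P.mean(0).round(3),"ztop",zt.round(4),"all",[np.round(x,4) for x in cv2.minAreaRect(P[:,:2].astype(np.float32))],"top",[np.round(x,4) for x in cv2.minAreaRect(T[:,:2].astype(np.float32))])
    report(*map(float,sys.argv[2:6]))
E
python3 b.py w1 0.585 -0.24 0.28 16 check_weight pan_center rest_pad balance
```

```text
check_weight 0.89 [453. 105.] mean [ 0.583 -0.244  0.102] ztop 0.1226 all [array([ 0.5869, -0.2442]), array([0.0316, 0.0413]), np.float64(21.0865)] top [array([ 0.5891, -0.2417]), array([0.0226, 0.0219]), np.float64(51.6022)]
pan_center 0.61 [424. 112.] mean [ 0.571 -0.251  0.057] ztop 0.0584 all [array([ 0.5802, -0.2546]), array([0.1198, 0.1881]), np.float64(15.1829)] top [array([ 0.5762, -0.2552]), array([0.1108, 0.1803]), np.float64(15.6468)]
rest_pad 0.62 [266.  65.] mean [ 0.359 -0.224  0.007] ztop 0.0082 all [array([ 0.3593, -0.2249]), array([0.0787, 0.0789]), np.float64(75.3328)] top [array([ 0.3597, -0.2244]), array([0.0787, 0.0775]), np.float64(7.2535)]
balance 0.94 [407. 110.] mean [ 0.549 -0.256  0.052] ztop 0.0582 all [array([ 0.5679, -0.2577]), array([0.1848, 0.2219]), np.float64(15.7503)] top [array([ 0.5762, -0.2551]), array([0.1108, 0.1803]), np.float64(15.6679)]Traceback (most recent call last):
  File "b.py", line 18, in <module>
    report(*map(float,sys.argv[2:6]))
    ~~~~~~^^^^^^^^^^^^^^^^^^^^^^^^^^^
  File "b.py", line 7, in report
    print("t",round(s["time"],2),"pos",s["tool_pos"].round(4),"yaw",cur.round(2),"tilt",M[:,0].round(4),"q6",s["q"][[0,5]].round(2),"shift",d.round(4),"turn x",-((yaw-cur+180)%360-180).round(2), "F",s["contact_force"].round(2),"open",s["opening"].round(4))
                                                                                                                                                                                                                                          ^^^^^^^^^^^^^^^^^^
AttributeError: 'float' object has no attribute 'round'
```

```bash
sed -i 's/-((yaw-cur+180)%360-180).round(2)/round(-float((yaw-cur+180)%360-180),2)/; s/s\["opening"\].round(4)/round(float(s["opening"]),4)/' b.py; python3 b.py - 0.588 -0.242 0.068 15.6
```

```text
t 3.2 pos [ 0.4609 -0.3524  0.2713] yaw 9.1 tilt [ 0. -0. -1.] q6 [-0.85 -1.01] shift [0.2033 0.0889 0.1429] turn x -6.5 F [-0.25 -0.55 -0.32] open 0.0853
```

>>> {"op": "carry_out", "data": {"targets": [[0,0,0,0,0.0222,0.0357,1],[0,0,0,0,0.0222,0.0357,1],[0,0,0,0,0.0222,0.0357,1],[0,0,0,0,0.0222,0.0357,1],[-6.5,0,0,0.02,0,0,1],[0,0,0,0.03,0,0,1],[0,0,0,0.03,0,0,1],[0,0,0,0.03,0,0,1],[0,0,0,0,0,0,1],[0,0,0,0,0,0,1]]}}

```text
time: 4.2
tool_pos: [0.5877, -0.2418, 0.1615]
orientation: [-0.215, 1.56, 0.215]
contact_force: [-0.4, 0.6, 0.6]
opening: 0.0852
```

```bash
python3 b.py w2 0.588 -0.242 0.068 15.6 check_weight
```

```text
check_weight 0.88 [326. 207.] mean [ 0.589 -0.236  0.108] ztop 0.1247 all [array([ 0.5897, -0.2481]), array([0.0479, 0.046 ]), np.float64(42.654)] top [array([ 0.5908, -0.2417]), array([0.0228, 0.0238]), np.float64(15.9793)]
t 4.3 pos [ 0.5888 -0.2425  0.1638] yaw 15.72 tilt [ 0.0032 -0.0021 -1.    ] q6 [-0.57 -0.84] shift [ 0.0958  0.001  -0.0009] turn x 0.12 F [ 0.19 -0.67 -0.7 ] open 0.0855
```

View pics/w2.png

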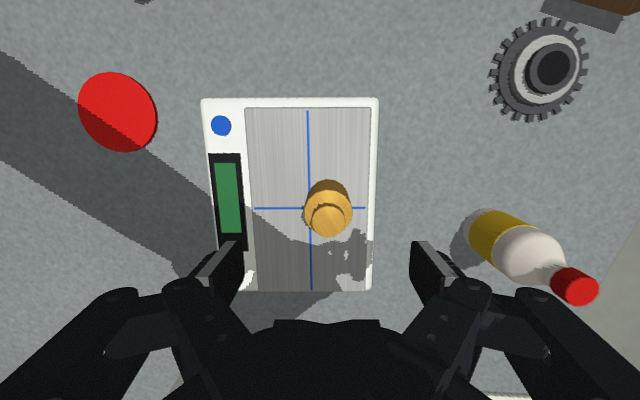

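The weight sits centred between the jaws at px (327,210), and the blue cross is visible at about (309,208). I'll descend and grip.

>>> {"op": "carry_out", "data": {"targets": [[0,0,0,0.03,0,0.002,1],[0,0,0,0.03,0,0,1],[0,0,0,0.023,0,0,1],[0,0,0,0.009,0,0,1],[0,0,0,0,0,0,1],[0,0,0,0,0,0,0.6],[0,0,0,0,0,0,0.3],[0,0,0,0,0,0,0],[0,0,0,0,0,0,0],[0,0,0,0,0,0,0]], "newtons": 50}}

```text
time: 5.3
tool_pos: [0.5901, -0.2416, 0.0701]
orientation: [-0.217, 1.559, 0.215]
contact_force: [-0.2, -1.5, 0.2]
opening: 0.0365
```

```bash
python3 b.py - 0.588 -0.242 0.068 15.6
```

```text
t 5.3 pos [ 0.5901 -0.2416  0.0701] yaw 15.75 tilt [ 0.0015 -0.001  -1.    ] q6 [-0.57 -0.84] shift [ 0.0021  0.0002 -0.0021] turn x 0.15 F [-0.16 -1.52  0.15] open 0.0365
```

>>> {"op": "carry_out", "data": {"targets": [[0,0,0,0,0,0,0],[0,0,0,-0.004,0,0,0],[0,0,0,-0.006,0,0,0],[0,0,0,-0.01,0,0,0],[0,0,0,-0.02,0,0,0],[0,0,0,-0.03,0,0,0],[0,0,0,-0.03,0,0,0],[0,0,0,0,0,0,0]]}}

```text
time: 6.1
tool_pos: [0.5917, -0.2423, 0.1743]
orientation: [-0.22, 1.554, 0.212]
contact_force: [1.6, -0.4, -3.9]
opening: 0.0369
```

```bash
python3 - <<'E'
from h import *
from b import report
p,d=bot.grab_frame("side")
for n in ("check_weight","pan_center"):
    r=bot.trace("side",n)
    if r:
        P,_=cloud("side",d,r[0]["mask"]); print(n,r[0]["confidence"],P.mean(0).round(3),np.percentile(P[:,2],[3,97]).round(3))
report(0.559,-0.0135,0.1,15.6)
E
```

```text
check_weight 0.55 [ 0.589 -0.236  0.188] [0.159 0.224]
t 6.25 pos [ 0.5883 -0.2404  0.1671] yaw 15.76 tilt [-0.0032  0.002  -1.    ] q6 [-0.57 -0.84] shift [0.0677 0.2261 0.0336] turn x 0.16 F [ 0.28  0.13 -6.01] open 0.0363
```

>>> {"op": "carry_out", "data": {"targets": [[0,0,0,0,0.0286,0.004,0],[0,0,0,0,0.0286,0.004,0],[0,0,0,0,0.0286,0.004,0],[0,0,0,0,0.0286,0.004,0],[0,0,0,0,0.0286,0.004,0],[0,0,0,0,0.0286,0.004,0],[0,0,0,0,0.0286,0.004,0],[0,0,0,0,0.0286,0.004,0],[0,0,0,0.02,0,0,0],[0,0,0,0,0,0,0]]}}

```text
time: 7.25
tool_pos: [0.5544, -0.0107, 0.1441]
orientation: [-0.215, 1.57, 0.22]
contact_force: [-1.3, 0.6, -5.8]
opening: 0.0365
```

>>> {"op": "carry_out", "data": {"targets": [[0,0,0,0.03,0,0,0],[0,0,0,0.03,0,0,0],[0,0,0,0.03,0,0,0],[0,0,0,0.02,0,0,0],[0,0,0,0.01,0,0,0],[0,0,0,0,0,0,0],[0,0,0,0,0,0,0]]}}

```text
time: 7.95
tool_pos: [0.5588, -0.0127, 0.03]
orientation: [-0.216, 1.559, 0.215]
contact_force: [0.7, -0.0, -5.4]
opening: 0.0367
```

```bash
python3 - <<'E'
from h import *
from b import report
p,d=bot.grab_frame("side"); cv2.imwrite("pics/s2.png",p)
for n in ("check_weight","rest_pad"):
    r=bot.trace("side",n)
    if r:
        P,_=cloud("side",d,r[0]["mask"]); print(n,r[0]["confidence"],P.mean(0).round(3),np.percentile(P[:,2],[3,97]).round(3))
report(0.559,-0.0135,0.019,15.6)
E
```

```text
check_weight 0.78 [ 0.553 -0.     0.052] [0.02  0.079]
rest_pad 0.85 [ 0.549 -0.001  0.005] [0.001 0.009]
t 8.1 pos [ 0.5594 -0.0126  0.0308] yaw 15.75 tilt [ 2.7e-03 -6.0e-04 -1.0e+00] q6 [-0.23 -0.5 ] shift [ 0.0118 -0.0007 -0.0006] turn x 0.15 F [-0.33  0.52 -4.13] open 0.0366
```

View pics/s2.png

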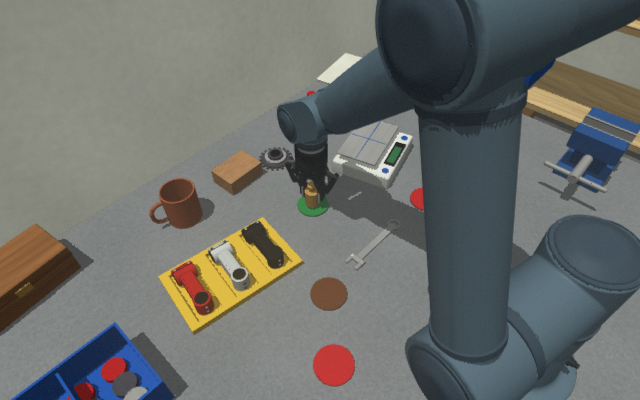

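The brass weight hangs upright over the green pad at px (312,195). I'll lower it to contact.

>>> {"op": "carry_out", "data": {"targets": [[0,0,0,0.004,0,0,0],[0,0,0,0.003,0,0,0],[0,0,0,0.002,0,0,0],[0,0,0,0.001,0,0,0],[0,0,0,0,0,0,0]]}}

```text
time: 8.6
tool_pos: [0.5584, -0.0123, 0.0215]
orientation: [-0.216, 1.562, 0.216]
contact_force: [-9.5, 1.4, 14.3]
opening: 0.0364
```

```bash
python3 b.py - 0.559 -0.0135 0.019 15.6
```

```text
t 8.6 pos [ 0.5584 -0.0123  0.0215] yaw 15.79 tilt [-1.7e-03 -1.0e-04 -1.0e+00] q6 [-0.22 -0.5 ] shift [ 0.0025 -0.0013  0.0003] turn x 0.19 F [-9.51  1.42 14.27] open 0.0364
```

Contact is made, with a slight press. I'll back off about 0.5 mm and release, then rise.

>>> {"op": "carry_out", "data": {"targets": [[0,0,0,-0.0005,0,0,0],[0,0,0,0,0,0,0.45],[0,0,0,0,0,0,0.6],[0,0,0,0,0,0,1],[0,0,0,0,0,0,1],[0,0,0,0,0,0,1],[0,0,0,-0.015,0,0,1],[0,0,0,-0.03,0,0,1],[0,0,0,-0.04,0,0,1],[0,0,0,-0.04,0,0,1]]}}

```text
time: 9.6
tool_pos: [0.558, -0.0123, 0.1469]
orientation: [-0.216, 1.56, 0.216]
contact_force: [0.5, -0.2, -0.1]
opening: 0.0855
```

```bash
python3 b.py w3 0.555 0.257 0.2 80 check_weight silver_stem rest_pad; python3 - <<'E'
from h import *
p,d=bot.grab_frame("top")
for n in ("silver_stem","black_stem","red_stem","tray"):
    for r in bot.trace("top",n)[:2]:
        P,_=cloud("top",d,r["mask"]); T=P[P[:,2]>.03] if n!="tray" else P[(P[:,2]<.022)]
        if len(T)>5: print(n,r["confidence"],[np.round(x,4) for x in cv2.minAreaRect(T[:,:2].astype(np.float32))])
E
```

```text
check_weight 0.78 [327. 196.] mean [ 0.563 -0.007  0.061] ztop 0.0782 all [array([ 0.5666, -0.0206]), array([0.0443, 0.0523]), np.float64(33.7251)] top [array([ 0.5648, -0.0121]), array([0.0232, 0.0234]), np.float64(59.6248)]
rest_pad 0.94 [ 98. 290.] mean [ 0.346 -0.195  0.012] ztop 0.0072 all [array([ 0.4137, -0.1327]), array([0.2651, 0.0398]), np.float64(48.7863)] top [array([ 0.4139, -0.1328]), array([0.2652, 0.0391]), np.float64(49.0008)]
rest_pad 0.65 [329. 176.] mean [ 0.562 -0.01   0.007] ztop 0.008 all [array([ 0.5621, -0.0145]), array([0.0793, 0.0776]), np.float64(64.3083)] top [array([ 0.5621, -0.0145]), array([0.0793, 0.0776]), np.float64(64.3083)]
t 9.8 pos [ 0.5592 -0.0125  0.147 ] yaw 15.76 tilt [ 3.7e-03 -8.0e-04 -1.0e+00] q6 [-0.23 -0.5 ] shift [-0.0532  0.2604  0.0693] turn x -64.24 F [ 0.19  0.85 -0.74] open 0.0855
silver_stem 0.91 [array([0.5545, 0.2522]), array([0.0444, 0.127 ]), np.float64(80.8816)]
black_stem 0.87 [array([0.5416, 0.168 ]), array([0.0468, 0.127 ]), np.float64(77.1493)]
red_stem 0.85 [array([0.5673, 0.3429]), array([0.0473, 0.1313]), np.float64(80.6916)]
tray 0.7 [array([0.5531, 0.2601]), array([0.2838, 0.165 ]), np.float64(80.9361)]
tray 0.69 [array([0.544 , 0.1601]), array([0.0451, 0.1328]), np.float64(86.2119)]
```

>>> {"op": "carry_out", "data": {"targets": [[0,0,0,-0.03,0,0,1],[0,0,0,-0.03,0,0,1],[0,0,0,0,0.0325,0.0087,1],[0,0,0,0,0.0325,0.0087,1],[0,0,0,0,0.0325,0.0087,1],[0,0,0,0,0.0325,0.0087,1],[0,0,0,0,0.0325,0.0087,1],[0,0,0,0,0.0325,0.0087,1],[0,0,0,0,0.0325,0.0087,1],[0,0,0,0,0.0325,0.0087,1]]}}

```text
time: 11.05
tool_pos: [0.5539, 0.2581, 0.2036]
orientation: [-0.216, 1.562, 0.216]
contact_force: [0.6, 0.0, -0.5]
opening: 0.0854
```

>>> {"op": "carry_out", "data": {"targets": [[-8.1,0,0,0,0,0,1],[-8.1,0,0,0,0,0,1],[-8.1,0,0,0,0,0,1],[-8.1,0,0,0,0,0,1],[-8.1,0,0,0,0,0,1],[-8.1,0,0,0,0,0,1],[-8.1,0,0,0,0,0,1],[-8.1,0,0,0,0,0,1],[0,0,0,0.02,0,0,0.75],[0,0,0,0,0,0,0.75]]}}

```text
time: 12.05
tool_pos: [0.5525, 0.2562, 0.181]
orientation: [-1.085, 1.289, 1.09]
contact_force: [0.2, 0.2, -0.6]
opening: 0.064
```

```bash
cat > c.py <<'E'
from h import *
from b import report
p,d=bot.grab_frame("wrist"); cv2.imwrite("pics/w4.png",p)
for n in ("silver_stem","black_stem","red_stem"):
    for r in bot.trace("wrist",n)[:2]:
        P,_=cloud("wrist",d,r["mask"]); T=P[(P[:,2]>.027)&(P[:,2]<.06)]
        if len(T)>5: print(n,r["confidence"],np.round(r["xy"]),[np.round(x,4) for x in cv2.minAreaRect(T[:,:2].astype(np.float32))],"z",np.percentile(T[:,2],95).round(4))
report(0.555,0.255,0.02,81)
E
python3 c.py
```

```text
silver_stem 0.55 [327. 196.] [array([0.5585, 0.2561]), array([0.0466, 0.1322]), np.float64(80.1937)] z 0.0504
black_stem 0.79 [247. 190.] [array([0.5446, 0.1682]), array([0.0468, 0.1282]), np.float64(80.9381)] z 0.0509
red_stem 0.79 [411. 189.] [array([0.5723, 0.3457]), array([0.0465, 0.1315]), np.float64(79.9082)] z 0.0521
t 12.25 pos [0.5548 0.2569 0.1852] yaw 80.55 tilt [ 3.e-04  1.e-04 -1.e+00] q6 [ 0.25 -1.16] shift [ 0.1652 -0.0004 -0.0019] turn x -0.45 F [0.46 0.6  0.54] open 0.0641
```

View pics/w4.png

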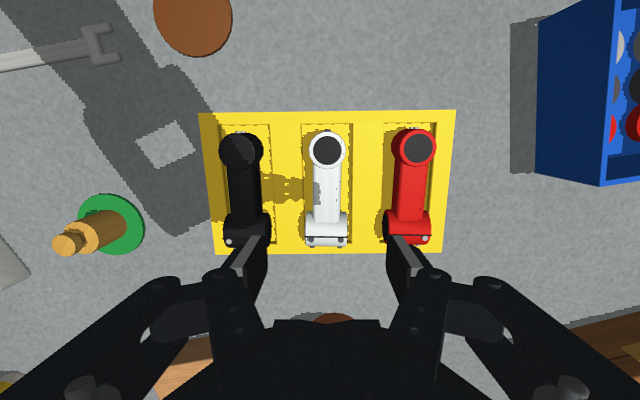

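Black is at px (245,190), silver at (327,196) and red at (411,189). Silver is centred between the jaws, and the weight stands on the green pad. I'll descend and grip the bar.

>>> {"op": "carry_out", "data": {"targets": [[0,0,0,0.03,-0.002,-0.001,0.75],[0,0,0,0.04,0,0,0.75],[0,0,0,0.04,0,0,0.75],[0,0,0,0.03,0,0,0.75],[0,0,0,0.012,0,0,0.75],[0,0,0,0.006,0,0,0.75],[0,0,0,0.003,0,0,0.75],[0,0,0,0,0,0,0.75]]}}

```text
time: 13.05
tool_pos: [0.5576, 0.2559, 0.0253]
orientation: [-1.088, 1.28, 1.086]
contact_force: [0.3, 0.3, 0.5]
opening: 0.0643
```

```bash
python3 b.py - 0.557 0.2555 0.021 81
```

```text
t 13.05 pos [0.5576 0.2559 0.0253] yaw 80.56 tilt [ 2.6e-03  7.0e-04 -1.0e+00] q6 [ 0.25 -1.16] shift [ 0.0043  0.0006 -0.0005] turn x -0.44 F [0.27 0.33 0.48] open 0.0643
```

>>> {"op": "carry_out", "data": {"targets": [[0,0,0,0.003,0,0,0.75],[0,0,0,0,0,0,0.5],[0,0,0,0,0,0,0.3],[0,0,0,0,0,0,0],[0,0,0,0,0,0,0],[0,0,0,0,0,0,0],[0,0,0,0,0,0,0]]}}

```text
time: 13.75
tool_pos: [0.557, 0.2557, 0.0215]
orientation: [-1.087, 1.282, 1.086]
contact_force: [0.0, 0.1, 5.9]
opening: 0.029
```

```bash
python3 b.py - 0.557 0.2555 0.021 81
```

```text
t 13.75 pos [0.557  0.2557 0.0215] yaw 80.56 tilt [ 1.1e-03  4.0e-04 -1.0e+00] q6 [ 0.25 -1.16] shift [ 0.0005 -0.0001 -0.0002] turn x -0.44 F [0.05 0.09 5.88] open 0.029
```

>>> {"op": "carry_out", "data": {"targets": [[0,0,0,-0.005,0,0,0],[0,0,0,-0.01,0,0,0],[0,0,0,-0.02,0,0,0],[0,0,0,-0.03,0,0,0],[0,0,0,-0.04,0,0,0],[0,0,0,-0.04,0,0,0],[0,0,0,-0.02,0,0,0],[0,0,0,-0.01,0,0,0],[0,0,0,0,0,0,0]]}}

```text
time: 14.65
tool_pos: [0.5567, 0.2556, 0.1969]
orientation: [-1.087, 1.281, 1.086]
contact_force: [0.2, 0.4, -2.6]
opening: 0.0294
```

```bash
cat > d.py <<'E'
from h import *
from b import report
import sys
p,d=bot.grab_frame("side"); cv2.imwrite(f"pics/{sys.argv[1]}.png",p)
for n in ("silver_stem","check_weight"):
    for r in bot.trace("side",n)[:1]:
        P,_=cloud("side",d,r["mask"]); print(n,round(r["confidence"],2),np.round(r["xy"]),P.mean(0).round(3),np.percentile(P[:,2],[3,97]).round(3),[np.round(x,4) for x in cv2.minAreaRect(P[:,:2].astype(np.float32))])
report(*map(float,sys.argv[2:6]))
E
python3 d.py s3 0.576 -0.255 0.195 15.6
```

```text
silver_stem 0.64 [219. 218.] [0.532 0.26  0.206] [0.016 0.223] [array([0.6417, 0.2117]), array([0.076 , 0.3228]), np.float64(60.2456)]
check_weight 0.89 [310. 196.] [ 0.55  -0.003  0.043] [0.008 0.071] [array([ 0.5549, -0.0072]), array([0.0356, 0.0335]), np.float64(37.4572)]
t 14.8 pos [0.5551 0.2552 0.1935] yaw 80.55 tilt [-3.9e-03 -9.0e-04 -1.0e+00] q6 [ 0.25 -1.16] shift [-0.0011 -0.1043 -0.4998] turn x 64.95 F [-0.41  0.26 -3.35] open 0.029
```

View pics/s3.png

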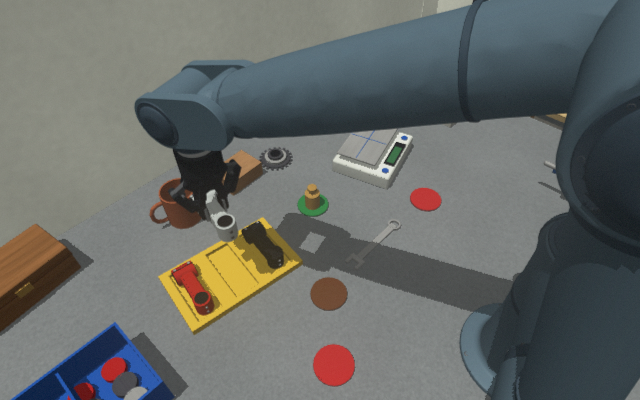

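>>> {"op": "carry_out", "data": {"targets": [[0,0,0,0,-0.005,-0.02,0],[0,0,0,0,-0.0083,-0.04,0],[0,0,0,0,-0.0083,-0.04,0],[0,0,0,0,-0.0083,-0.04,0],[0,0,0,0,-0.0083,-0.04,0],[0,0,0,0,-0.0083,-0.04,0],[0,0,0,0,-0.0083,-0.04,0],[0,0,0,0,-0.0083,-0.04,0],[0,0,0,0,-0.0083,-0.04,0],[0,0,0,0,-0.0083,-0.04,0]]}}

```text
time: 15.8
tool_pos: [0.5715, -0.1337, 0.1936]
orientation: [-1.084, 1.284, 1.09]
contact_force: [1.1, -0.1, -2.9]
opening: 0.0292
```

>>> {"op": "carry_out", "data": {"targets": [[0,0,0,0,-0.0083,-0.04,0],[0,0,0,0,-0.0083,-0.04,0],[0,0,0,0,-0.0083,-0.04,0],[7.5,0,0,0,0,0,0],[8.3,0,0,0,0,0,0],[8.3,0,0,0,0,0,0],[8.3,0,0,0,0,0,0],[8.3,0,0,0,0,0,0],[8.3,0,0,0,0,0,0],[8.3,0,0,0,0,0,0]]}}

```text
time: 16.8
tool_pos: [0.5765, -0.2543, 0.1933]
orientation: [-0.311, 1.551, 0.316]
contact_force: [0.3, -0.3, -1.7]
opening: 0.029
```

>>> {"op": "carry_out", "data": {"targets": [[7.6,0,0,0,0,0,0],[0,0,0,0.03,0,0,0],[0,0,0,0.02,0,0,0],[0,0,0,0,0,0,0],[0,0,0,0,0,0,0]]}}

```text
time: 17.3
tool_pos: [0.5769, -0.2545, 0.1445]
orientation: [-0.213, 1.562, 0.216]
contact_force: [0.8, 0.3, -1.5]
opening: 0.029
```

```bash
python3 b.py w5 0.576 -0.255 0.1 15.6 silver_stem pan_center balance
```

```text
silver_stem 0.8 [327. 217.] mean [ 0.574 -0.235  0.169] ztop 0.173 all [array([ 0.5689, -0.2404]), array([0.0556, 0.1007]), np.float64(14.0725)] top [array([ 0.5758, -0.2394]), array([0.0401, 0.0987]), np.float64(14.2602)]
pan_center 0.92 [305. 132.] mean [ 0.563 -0.215  0.07 ] ztop 0.0705 all [array([ 0.5714, -0.2381]), array([0.123 , 0.1498]), np.float64(16.5278)] top [array([ 0.5715, -0.2362]), array([0.1104, 0.1401]), np.float64(16.0939)]
pan_center 0.36 [276. 146.] mean [ 0.541 -0.227  0.059] ztop 0.0702 all [array([ 0.5543, -0.2472]), array([0.195 , 0.1773]), np.float64(18.738)] top [array([ 0.5716, -0.2366]), array([0.1104, 0.141 ]), np.float64(16.0939)]
balance 0.6 [280. 144.] mean [ 0.541 -0.227  0.059] ztop 0.0703 all [array([ 0.5526, -0.2472]), array([0.1883, 0.183 ]), np.float64(16.8164)] top [array([ 0.5715, -0.2362]), array([0.1104, 0.1401]), np.float64(16.0942)]
t 17.5 pos [ 0.5783 -0.2554  0.1472] yaw 15.66 tilt [ 0.002  -0.0014 -1.    ] q6 [-0.59 -0.87] shift [ 0.0472  0.0011 -0.0022] turn x 0.06 F [ 0.62 -0.34 -2.32] open 0.0292
```

View pics/w5.png

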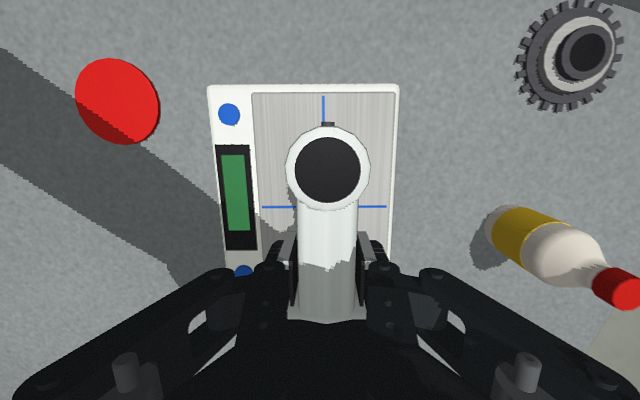

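The stem is right way up over the pan, with its steerer clamp at px (327,168). The cross line is at column 323 and row 206, so it is centred to a few mm. I'll lower it gently.

>>> {"op": "carry_out", "data": {"targets": [[0,0,0,0.02,0,-0.001,0],[0,0,0,0.02,0,-0.001,0],[0,0,0,0.012,0,0,0],[0,0,0,0.006,0,0,0],[0,0,0,0.003,0,0,0],[0,0,0,0.002,0,0,0],[0,0,0,0.001,0,0,0],[0,0,0,0,0,0,0],[0,0,0,0,0,0,0]]}}

```text
time: 18.4
tool_pos: [0.5759, -0.2556, 0.0823]
orientation: [-0.215, 1.559, 0.214]
contact_force: [0.3, -1.0, -3.2]
opening: 0.0288
```

```bash
python3 b.py - 0.576 -0.255 0.0775 15.6
```

```text
t 18.4 pos [ 0.5759 -0.2556  0.0823] yaw 15.66 tilt [ 8.e-04 -5.e-04 -1.e+00] q6 [-0.6  -0.87] shift [0.0048 0.0006 0.0002] turn x 0.06 F [ 0.33 -0.97 -3.21] open 0.0288
```

>>> {"op": "carry_out", "data": {"targets": [[0,0,0,0.0015,0,0,0],[0,0,0,0.0015,0,0,0],[0,0,0,0.001,0,0,0],[0,0,0,0.0005,0,0,0],[0,0,0,0,0,0,0],[0,0,0,0,0,0,0]]}}

```text
time: 19.0
tool_pos: [0.5759, -0.2556, 0.0776]
orientation: [-0.215, 1.559, 0.214]
contact_force: [1.3, -0.5, 0.5]
opening: 0.0288
```

```bash
python3 b.py - 0.576 -0.255 0.0775 15.6;python3 b.py - 0.576 -0.255 0.0775 15.6
```

```text
t 19.0 pos [ 0.5759 -0.2556  0.0776] yaw 15.66 tilt [ 7.e-04 -4.e-04 -1.e+00] q6 [-0.6  -0.87] shift [0.0001 0.0006 0.0002] turn x 0.06 F [ 1.26 -0.54  0.45] open 0.0288
t 19.0 pos [ 0.5759 -0.2556  0.0776] yaw 15.66 tilt [ 7.e-04 -4.e-04 -1.e+00] q6 [-0.6  -0.87] shift [0.0001 0.0006 0.0002] turn x 0.06 F [ 1.26 -0.54  0.45] open 0.0288
```

The wrist force is about zero, so the pan carries the stem. I'll release it and rise.

>>> {"op": "carry_out", "data": {"targets": [[0,0,0,0,0,0,0.38],[0,0,0,0,0,0,0.45],[0,0,0,0,0,0,0.6],[0,0,0,0,0,0,0.75],[0,0,0,0,0,0,0.75],[0,0,0,-0.01,0,0,0.75],[0,0,0,-0.02,0,0,0.75],[0,0,0,-0.04,0,0,0.75],[0,0,0,-0.04,0,0,0.75],[0,0,0,-0.04,0,0,0.75]]}}

```text
time: 20.0
tool_pos: [0.5755, -0.2553, 0.2297]
orientation: [-0.215, 1.56, 0.214]
contact_force: [1.1, -0.2, 0.1]
opening: 0.0638
```

>>> {"op": "carry_out", "data": {"targets": [[0,0,0,-0.02,-0.03,0,0.75],[0,0,0,0,-0.03,0,0.75],[0,0,0,0,0,0,0.75],[0,0,0,0,0,0,0.75],[0,0,0,0,0,0,0.75]]}}

```text
time: 20.5
tool_pos: [0.5915, -0.3122, 0.2468]
orientation: [-0.214, 1.561, 0.216]
contact_force: [-0.5, 0.2, -0.5]
opening: 0.064
```

```bash
python3 b.py w6 0.576 -0.255 0.0775 15.6 silver_stem pan_center; python3 d.py s4 0.576 -0.255 0.2 15.6 | head -2; python3 -c "
import cv2,numpy as np
cv2.imwrite('pics/f.png',np.vstack([cv2.imread('pics/w6.png')[0:300],cv2.imread('pics/s4.png')[100:400]]))"
```

```text
silver_stem 0.84 [326. 134.] mean [ 0.577 -0.255  0.099] ztop 0.1032 all [array([ 0.5778, -0.2572]), array([0.0465, 0.1336]), np.float64(14.82)] top [array([ 0.5762, -0.2512]), array([0.0462, 0.1213]), np.float64(14.9453)]
t 20.65 pos [ 0.5917 -0.3122  0.247 ] yaw 15.71 tilt [-6.e-04  6.e-04 -1.e+00] q6 [-0.65 -0.93] shift [0.1696 0.0592 0.0005] turn x 0.11 F [ 0.35  0.56 -0.09] open 0.0641
silver_stem 0.7 [367. 134.] [ 0.568 -0.241  0.092] [0.068 0.102] [array([ 0.5745, -0.2446]), array([0.0458, 0.1194]), np.float64(12.272)]
check_weight 0.53 [312. 196.] [ 0.551 -0.005  0.044] [0.009 0.072] [array([ 0.5767, -0.0326]), array([0.0333, 0.1004]), np.float64(42.4058)]
```

View pics/f.png

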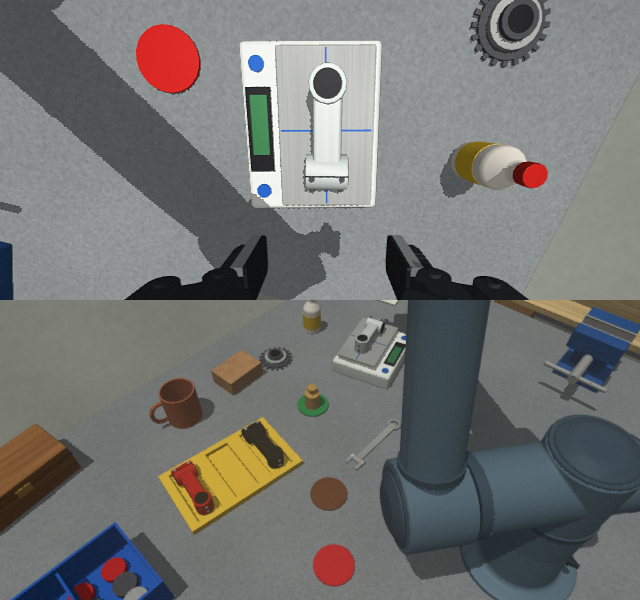

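The stem lies along the pan, centred on the cross at about px (326,130). The weight stands on the green pad, and the other two stems are still in their pockets. I'll hand it in.

```bash
python3 -c "
from cell import bot
print(bot.hand_in())"
```

```text
the job is handed in; nothing more can be done
None
```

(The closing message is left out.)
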